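# Empty the rinse basket into the covered ball dish

## Robot

A 7-joint arm with a two-finger parallel gripper is mounted at the origin on the work surface. World frame = base frame: x ahead of the robot, y to its left, z up, the work surface at z = 0. Lengths are in m, angles in rad, forces in N, time in s.
With the tool pointing down it reaches from about 0.425 to 0.925 m from the base axis. Payload 6.8 kg.
Tool frame: the origin (TCP) lies midway between the tips of the shut fingers; the grasp point (between the pads) lies 19 mm behind it; z points along the fingers, y is the line along which they close (so a half turn about z gives the same grasp; the last joint's range is limited). The gripper opens to 85 mm and grips with 20 to 120 N. Pads are 22 mm wide; open, the fingers measure 114 mm over their backs; the gripper's body (76 mm by 85 mm) begins 54 mm behind the grasp point. The pads swing forward as they close: fully open they stand 13 mm farther back than shut.
Start: joints at [-1.245, 0.477, 0.022, 1.555, -0.011, 1.109, -0.083], TCP at [0.284, 0.612, 0.231] pointing down, gripper open.
Joint ranges: [-2.96, 2.96], [-0.34, 2.1], [-1.41, 1.46], [0.24, 2.44], [-1.37, 4.51], [0.17, 1.92], [-2.96, 2.96]. Speed limits (rad/s): [2.39, 2.39, 3.14, 3.14, 3.14, 3.14, 3.14].

## Interface

Orientations are given as a rotation vector (axis times angle).
In Python, from bench import r gives the robot as it stands.
- The arm moves only by the tool servo_tool, never from a script. Its arguments are lists of equal length, an entry for each row: "turn": the turn, a rotation vector about the world's x, y, z in units of 5 degrees (1.0 is 5 degrees), a list of three; "slide": the shift along the world's x, y, z in units of 30 mm (1.0 is 30 mm), a list of three; "hand": the opening, from 0 (shut) to 1 (fully open). In form: {"turn": [[rx, ry, rz], ...], "slide": [[dx, dy, dz], ...], "hand": [hand, ...]}. A call has 1 to 8 rows; each row is the pose to reach, as a shift and turn from the pose commanded when the call began; what a row does not reach only later rows make up. A row lasts 1/8 s, in which the tool goes at most 62.5 mm and 10.7 degrees, less where a joint would pass 70% of its speed; a pose out of reach is approached as far as the arm can. A call with a gripper value outside its range is refused whole. The fingers move at their own pace and stop on an object; "squeeze" is the grip in N (left out, the last holds). Time passes only in rows, so rows that repeat a pose let the fingers close. It gives the time, the measured TCP pose, the force, the opening and the grip force at its end, in the units of the state.
- r.get_obs(): the state, without advancing time (a new reading comes with each control period).
- r.grab_frame(name): name is "scene" or "top"; returns (picture, depth): 384x512x3 uint8, red, green, blue; 384x512 float32, m along the optical axis (not along the pixel's ray), 0 where there is no reading.
- r.get_calibration(name): a dict with "fovy" (degrees; the focal length in pixels is half the picture's height over the tangent of half this angle, whatever the lens; pixels are square), "cx", "cy" (the principal point, pixels), "R" (3x3) and "t" (3): a world point X has camera coordinates R X + t. Camera axes: x right, y down, z forward; pixel columns grow to the right and rows downward; lengths in m; the calibration is good to about 2 mm. A picture is of the moment at which its call begins. get_calibration takes no time and is no camera call.
- r.hand_in(): hands the job in; it is judged then, once.
The state is a dict: "clock": time; "joints": joint angles; "qvel": joint speeds; "tau": joint torques, N m; "tcp_pos": TCP position; "orientation": TCP orientation; "contact_force": force on the tool from outside, world axes, zero at the start; "moment": the same for the moment, N m; "grip_width": finger opening in m; "gripper_force": force on a finger pad.
Only numpy, scipy, OpenCV 4.12 (cv2) and the standard library are available. Lean on these libraries where they do the work, as an engineer would, in place of code of your own. Each camera call takes 0.05 s, during which the arm holds its last target. There are 200 camera calls.

## Task

Take the cover off the round metal dish and lay it flat, knob up, on the bench clear of the dish. Then carry the mesh rinse basket over by its grip and tip it so the three steel balls roll out through the notched spout into the dish, keeping the spout low (within about 8 cm of the dish's rim) and letting no ball fall on the bench. Put the empty basket back flat in its drip tray, without shifting anything else on the bench.

Things in the scene. Friction and masses are not known exactly. Their poses are not given: they have to be found in the camera images.
- basket: Steel wire-mesh rinse basket, 0.2 to 0.3 kg, open top. Origin: centre of its underside; x towards the spout, y across, z up. Floor 3 mm thick from x -52 to 20 mm, 86 mm wide, walls 45 mm high. From x = 20 mm on, the floor is a ramp rising 25 degrees and the side walls converge to the spout, a notch 36 mm wide in the front rim. Nothing lies between the floor and the grip plate except the balls
- spout (a point): tip of the tongue of the basket's spout, on its upper face, at (74, 0, 29) mm in the basket frame. The balls run out only when the basket is tipped spout-down by clearly more than 25 degrees; 40 to 45 degrees empties it
- grip (a point): centre of the basket's upright grip plate, at (0, 0, 91) mm in the basket frame: 14 mm thick along the basket's x, 54 mm wide along y, z 74 to 108 mm. A stiff bail (uprights at y = +-45 mm, up to z 105) fixes it to the basket
- drip_tray: Shallow rectangular grey plastic drip tray fixed to the bench, 170 mm (its x) x 126 mm (its y) outside, floor 3 mm above the bench, 3 mm walls 14 mm high; origin under its centre. The basket starts about its middle, x along the tray's x (within 0.1 rad); to fit back in it must again lie along the tray's x, either way round, within about 10 degrees
- dish: Round open aluminium dish fixed to the bench, 120 mm outside and 112 mm inside diameter, rim 32 mm above the bench, floor 5 mm; origin under its centre. The balls go in here
- cover: Loose flat round aluminium cover on the dish, about 0.13 kg, 128 mm diameter; origin: centre of its underside. A locating step 100 mm in diameter, z 0 to 4 mm, sits inside the dish's rim (origin then 28 mm over the bench); disc z 4 to 8 mm; knob in the centre, 24 mm diameter, z 8 to 42 mm
- ball1_center (a point): centre of a steel bearing ball, 16 mm diameter, 17 g, lying loose in the basket
- ball2_center (a point): centre of a steel bearing ball, 16 mm diameter, 17 g, lying loose in the basket
- ball3_center (a point): centre of a steel bearing ball, 16 mm diameter, 17 g, lying loose in the basket
- wash_bottle: Bystander, loose: wash bottle, pale plastic with a narrow neck, 56 mm diameter, 150 mm tall; origin under its centre
- grease_jar: Bystander, loose: squat amber glass jar, 52 mm diameter, 55 mm tall; origin under its centre
- bench_block: Bystander, loose: heavy black round bench block, 72 mm diameter, 35 mm tall; origin under its centre
- parts_bin: Bystander, loose: open black rectangular parts bin (not the dish), 100 x 75 mm (its x, y), 50 mm tall, 0.5 kg; origin under its centre
- screwdriver: Bystander, loose: screwdriver lying along its x axis, 180 mm long, up to 26 mm thick; origin at mid-length
- brush: Bystander, loose: small brush lying along its x axis, 150 mm long, up to 42 mm wide, 20 mm thick; origin at mid-length
There are look-alikes about, which are no part of the job. What is shaped like the basket but green is not meant.

How it is judged:
On the way, in this order (a step that is already met when the one before it is completed fails the run):
1. the cover lies flat, knob up, on the bench clear of the dish (horizontal distance between cover and dish above 0.115 m and height (world z) of cover below 0.005 m and angle between cover's own z axis and vertical below 0.08 rad and contact force between cover and the fingers below 0.1 N), for 0.2 s.
2. the basket is tipped spout-down with its spout low over the dish (angle between basket's own x axis and vertical above 1.9708 rad and horizontal distance between spout and dish below 0.06 m).
3. all three balls are in the dish (horizontal distance between each of ball1_center, ball2_center, ball3_center and dish below 0.056 m and height (world z) of each of ball1_center, ball2_center, ball3_center below 0.03 m), for 0.2 s.
4. the basket stands flat in its drip tray again (horizontal distance between basket and drip_tray below 0.035 m and height (world z) of basket below 0.007 m and angle between basket's own z axis and vertical below 0.06 rad), for 0.2 s.
At the end, for the whole second after the job is handed in: Balls in the dish (centres within 56 mm of its axis, below the rim); basket flat on the drip tray's floor (centres within 35 mm, tilt under 0.06 rad); cover flat, knob up on the bench, centre over 115 mm from the dish's; basket and cover at rest (all of step 3 and all of step 4 and horizontal distance between cover and dish above 0.115 m and height (world z) of cover below 0.005 m and angle between cover's own z axis and vertical below 0.08 rad and linear speed of each of basket, cover below 0.05 m/s); the robot touches nothing.
It fails at once if a ball falls on the bench or the floor (height (world z) of any of ball1_center, ball2_center, ball3_center below 0.0102 m).
It fails at once if the basket is tipped spout-down with the spout more than about 10 cm above the dish's rim (angle between basket's own x axis and vertical above 1.9708 rad and height (world z) of spout above 0.135 m).
It fails at once if a bystander is shifted by more than 20 mm (distance of any of wash_bottle, grease_jar, bench_block, parts_bin, screwdriver, brush from where it was at the start of the episode above 0.02 m).
It also fails if it takes over 72 s, if anything falls off the work surface, if the arm or the gripper's body presses on something with over 40 N, if the wrist force passes 120 N, or if a joint passes its speed limit or range.

## Working session

There is one attempt and no reset: what is moved stays moved. The work goes in short steps, Python scripts to look and compute and a tool call to move; the robot and the scene stay as the last step left them, time stands still between calls to the robot, and variables do not carry over. Pictures are saved under pics/ and viewed, at most 10 in all, crops included, and the job is handed in when it is done.

Besides the shell and the picture viewer there is one more tool, called after "Call:" in YAML: its name, and indented under it one key for each argument. servo_tool: Moves the arm, as the interface text tells. Its arguments: {"type":"object","properties":{"turn":{"type":"array"},"slide":{"type":"array"},"hand":{"type":"array"},"squeeze":{"type":"number"}},"required":["turn","slide","hand"]}

```bash
ls; mkdir -p pics
cat > h.py <<'E'
from bench import r
import numpy as np, cv2
def cal(n):
    c=r.get_calibration(n); f=192/np.tan(np.radians(c['fovy'])/2)
    return f,c['cx'],c['cy'],np.array(c['R']),np.array(c['t'])
def cloud(n,d):
    f,cx,cy,R,t=cal(n); v,u=np.mgrid[0:384,0:512]
    P=np.stack([(u-cx)*d/f,(v-cy)*d/f,d],-1)
    W=(P-t)@R; W[d==0]=np.nan
    return W
E
python3 - <<'E'
from h import *
for n in('scene','top'):
    p,d=r.grab_frame(n); np.savez(f'{n}0.npz',p=p,d=d); cv2.imwrite(f'pics/{n}0.png',cv2.resize(p[:,:,::-1],(800,600),interpolation=cv2.INTER_CUBIC))
    c=r.get_calibration(n);print(c)
print(r.get_obs())
E
```

```text
pics
{'fovy': 43.665394743997105, 'cx': 258.2941290204675, 'cy': 191.42781431392362, 'R': array([[-0.528672  ,  0.84879813, -0.00690267],
       [ 0.5910929 ,  0.36230028, -0.72065781],
       [-0.60919217, -0.38507173, -0.69325657]]), 't': array([ 0.24584967, -0.22965164,  1.61722343])}
{'fovy': 55.64415006235409, 'cx': 250.79222422010125, 'cy': 189.4002050480932, 'R': array([[ 0.00471746, -0.99998649, -0.00218307],
       [-0.9980357 , -0.00457185, -0.06248074],
       [ 0.06246991,  0.00247353, -0.99804378]]), 't': array([0.02008549, 0.52346371, 1.09137478])}
{'clock': 0.1, 'joints': array([-1.24512691,  0.47771793,  0.02235589,  1.55633692, -0.01149127,
        1.10926334, -0.0831177 ]), 'qvel': array([-0.00209619, -0.00205743, -0.00086225, -0.00221288, -0.00126886,
        0.000388  , -0.00280269]), 'tau': array([ 4.23426289e-03, -5.97762966e+01,  1.61320265e+00, -2.81955510e+01,
        1.27931644e-02,  5.06142183e-03,  1.08805764e-07]), 'tcp_pos': array([0.28350067, 0.61201168, 0.23042946]), 'orientation': array([-6.75995711e-01, -3.06777930e+00,  2.48553067e-03]), 'contact_force': array([-0.32969884,  0.01433169,  0.22347883]), 'moment': array([-0.05691378,  0.01213509, -0.01240332]), 'gripper_force': 0.0, 'grip_width': 0.08513587732911401}
```

View pics/scene0.png

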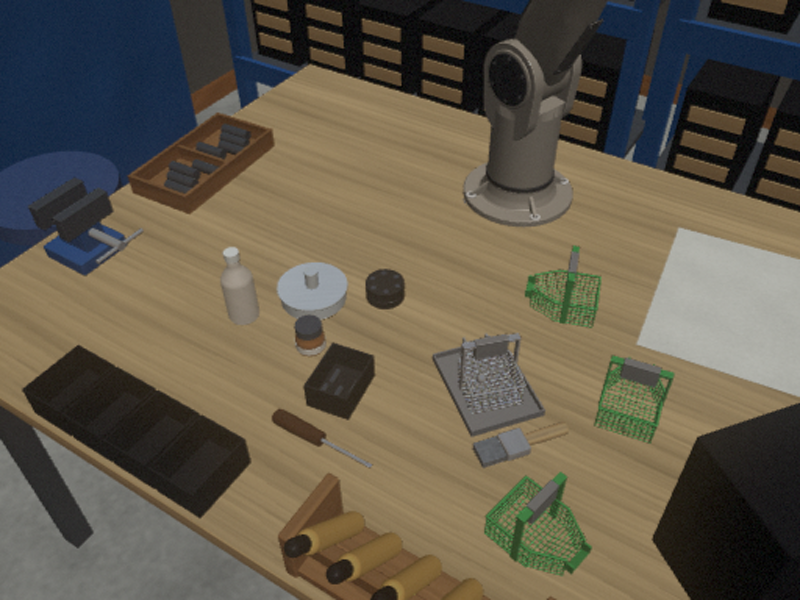

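View pics/top0.png

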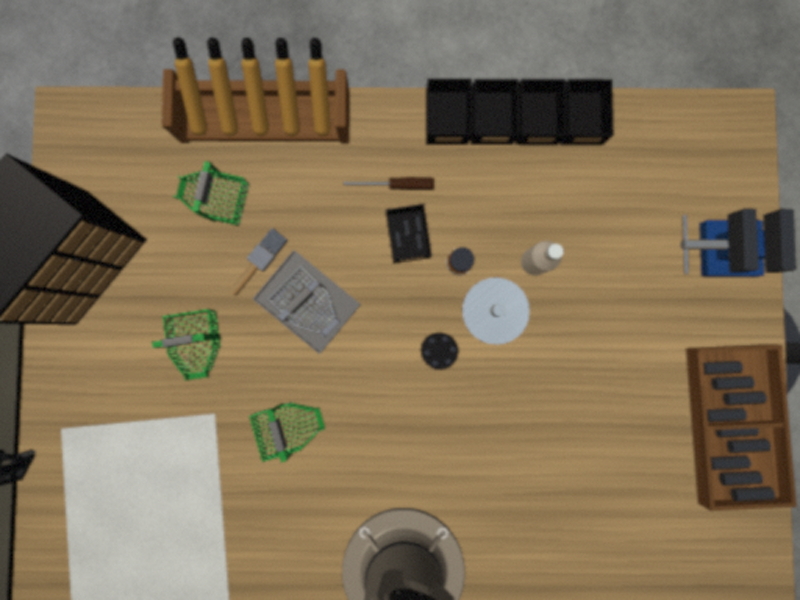

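The scene view shows the dish and cover at (313,290), with the wash bottle, jar and block around it. The grey basket sits in its tray at (490,380). In the top view the cover's knob is at (497,311) and the tray is at (307,302), with the basket's narrow end pointing lower right. The three green baskets are decoys.

```bash
cat > m.py <<'E'
from h import *
from scipy.ndimage import label
z=np.load('top0.npz');W=cloud('top',z['d']);p=z['p']
s=512/800
def at(u,v,rad,zlo,zhi,name):
    u,v=u*s,v*s; V,U=np.mgrid[0:384,0:512]
    m=(np.hypot(U-u,V-v)<rad*s)&(W[...,2]>zlo)&(W[...,2]<zhi)
    q=W[m]; print(name,m.sum(),'mean',q.mean(0).round(3),'min',q.min(0).round(3),'max',q.max(0).round(3),'mid',((q.min(0)+q.max(0))/2).round(3)[:2]); return q
at(497,311,45,.028,.05,'cover'); at(497,311,25,.06,.08,'knob')
at(545,257,35,.02,.3,'bottle'); at(461,260,18,.03,.08,'jar'); at(440,351,28,.02,.06,'block'); 
q=at(409,234,35,.03,.08,'bin'); at(262,262,45,.006,.04,'brush'); at(400,184,70,.006,.04,'sd')
q=at(307,302,75,.006,.02,'tray'); print(cv2.minAreaRect((q[:,:2]*1000).astype(np.float32)))
q=at(307,302,75,.03,.07,'bask'); print(cv2.minAreaRect((q[:,:2]*1000).astype(np.float32)))
q=at(307,302,75,.095,.2,'plate'); print(cv2.minAreaRect((q[:,:2]*1000).astype(np.float32)))
a=p[140:250,130:260,::-1]; b=np.load('scene0.npz')['p'][200:285,265:365,::-1]
cv2.imwrite('pics/c.png',np.hstack([cv2.resize(a,(400,338),interpolation=2),cv2.resize(b,(398,338),interpolation=2)]))
E
python3 m.py
```

```text
cover 1363 mean [ 0.495 -0.174  0.037] min [ 0.432 -0.237  0.029] max [ 0.557 -0.112  0.047] mid [ 0.495 -0.175]
knob 56 mean [ 0.495 -0.173  0.07 ] min [ 0.484 -0.184  0.06 ] max [ 0.505 -0.162  0.075] mid [ 0.495 -0.173]
bottle 420 mean [ 0.589 -0.247  0.101] min [ 0.566 -0.281  0.021] max [ 0.621 -0.228  0.155] mid [ 0.594 -0.255]
jar 211 mean [ 0.591 -0.107  0.054] min [ 0.569 -0.131  0.03 ] max [ 0.615 -0.083  0.062] mid [ 0.592 -0.107]
block 460 mean [ 0.418 -0.067  0.036] min [ 0.384 -0.101  0.022] max [ 0.452 -0.032  0.042] mid [ 0.418 -0.066]
bin 192 mean [ 0.646 -0.009  0.047] min [ 0.589 -0.049  0.03 ] max [0.699 0.037 0.056] mid [ 0.644 -0.006]
brush 789 mean [0.581 0.267 0.017] min [0.502 0.191 0.006] max [0.667 0.358 0.04 ] mid [0.584 0.274]
sd 729 mean [ 0.725 -0.007  0.018] min [ 0.606 -0.126  0.006] max [0.883 0.129 0.04 ] mid [0.745 0.001]
tray 964 mean [0.536 0.218 0.013] min [0.375 0.049 0.006] max [0.652 0.332 0.02 ] mid [0.513 0.191]
((511.85394287109375, 192.41348266601562), (286.87939453125, 259.3533630371094), 19.233074188232422)
bask 201 mean [0.509 0.191 0.047] min [0.445 0.125 0.03 ] max [0.578 0.259 0.066] mid [0.511 0.192]
((503.7666931152344, 183.53201293945312), (128.09681701660156, 92.12385559082031), 45.21153259277344)
plate 168 mean [0.51 0.19 0.11] min [0.476 0.156 0.1  ] max [0.546 0.225 0.117] mid [0.511 0.19 ]
((510.6781005859375, 189.92050170898438), (13.599761009216309, 90.18706512451172), 45.55751419067383)
```

View pics/c.png

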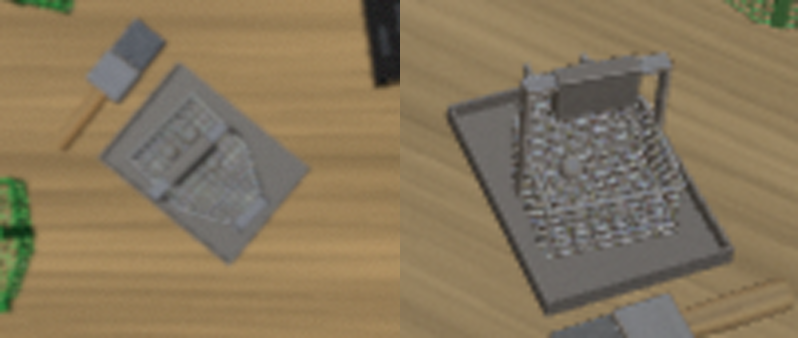

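The crop shows the basket's spout pointing to the lower right of the top view (world −x, −y). Basket centre is (0.511, 0.190), x axis at about 225.6°. The knob is at (0.495, −0.173) and its height matches the stated size. I'll move above the knob.

Call:
servo_tool:
  turn:
    - [0, 0, -4]
    - [0, 0, -4]
    - [0, 0, -4]
    - [0, 0, -4]
    - [0, 0, -4]
    - [0, 0, -4]
    - [0, 0, -4]
    - [0, 0, -4]
  slide:
    - [0.5, -1.9, 0]
    - [1.0, -3.8, 0]
    - [1.5, -5.7, 0]
    - [2.0, -7.6, 0]
    - [2.5, -9.5, 0]
    - [3.0, -11.4, 0]
    - [3.5, -13.2, 0]
    - [3.5, -13.2, 0]
  hand: [1, 1, 1, 1, 1, 1, 1, 1]

```text
clock: 1.1
tcp_pos: [0.3894, 0.2121, 0.2311]
orientation: [-1.21, -2.899, 0.002]
contact_force: [0.2, 1.1, 0.3]
grip_width: 0.0853
gripper_force: 0.0
```

Call:
servo_tool:
  turn:
    - [0, 0, -1]
    - [0, 0, -2]
    - [0, 0, -3]
    - [0, 0, -4]
    - [0, 0, -4]
    - [0, 0, -4]
    - [0, 0, -4]
    - [0, 0, -4]
  slide:
    - [0.5, -1.9, 0]
    - [1.0, -3.8, 0]
    - [1.5, -5.7, 0]
    - [2.0, -7.6, 0]
    - [2.5, -9.5, 0]
    - [3.0, -11.4, 0]
    - [3.5, -13.0, 0]
    - [3.5, -13.0, 0]
  hand: [1, 1, 1, 1, 1, 1, 1, 1]

```text
clock: 2.1
tcp_pos: [0.4944, -0.1767, 0.2313]
orientation: [1.691, 2.646, -0.003]
contact_force: [0.1, 0.7, -0.1]
grip_width: 0.0855
gripper_force: 0.0
```

Call:
servo_tool:
  turn:
    - [0, 0, 0]
    - [0, 0, 0]
    - [0, 0, 0]
    - [0, 0, 0]
    - [0, 0, 0]
    - [0, 0, 0]
    - [0, 0, 0]
    - [0, 0, 0]
  slide:
    - [0, 0, -1.5]
    - [0, 0, -3]
    - [0, 0, -4.5]
    - [0, 0, -5.3]
    - [0, 0, -5.8]
    - [0, 0, -6.25]
    - [0, 0, -6.25]
    - [0, 0, -6.25]
  hand: [1, 1, 1, 1, 1, 1, 1, 1]

```text
clock: 3.1
tcp_pos: [0.4943, -0.1736, 0.0445]
orientation: [1.684, 2.651, 0.001]
contact_force: [-0.1, -0.5, 0.5]
grip_width: 0.0858
gripper_force: 0.0
```

Call:
servo_tool:
  turn:
    - [0, 0, 0]
    - [0, 0, 0]
    - [0, 0, 0]
    - [0, 0, 0]
    - [0, 0, 0]
    - [0, 0, 0]
    - [0, 0, 0]
    - [0, 0, 0]
  slide:
    - [0, 0, 0]
    - [0, 0, 0]
    - [0, 0, 0]
    - [0, 0, 0]
    - [0, 0, 0]
    - [0, 0, 0]
    - [0, 0, 0]
    - [0, 0, 0]
  hand: [0, 0, 0, 0, 0, 0, 0, 0]
  squeeze: 40

```text
clock: 4.1
tcp_pos: [0.4939, -0.1735, 0.0441]
orientation: [1.685, 2.652, 0.001]
contact_force: [-2.7, 0.3, 5.3]
grip_width: 0.023
gripper_force: 39.0
```

Call:
servo_tool:
  turn:
    - [0, 0, 0]
    - [0, 0, 0]
    - [0, 0, 0]
    - [0, 0, 0]
    - [0, 0, 0]
    - [0, 0, 0]
    - [0, 0, 0]
    - [0, 0, 0]
  slide:
    - [0, 0, 0.6]
    - [0, 0, 1.5]
    - [-0.2, -0.7, 2]
    - [-0.6, -2.0, 2]
    - [-1.0, -3.4, 2]
    - [-1.4, -4.8, 2]
    - [-1.8, -6.2, 2]
    - [-1.8, -6.2, 2]
  hand: [0, 0, 0, 0, 0, 0, 0, 0]

```text
clock: 5.1
tcp_pos: [0.4363, -0.3651, 0.1047]
orientation: [1.694, 2.644, -0.005]
contact_force: [0.2, 0.2, -1.5]
grip_width: 0.0226
gripper_force: 39.4
```

Call:
servo_tool:
  turn:
    - [0, 0, 0]
    - [0, 0, 0]
    - [0, 0, 0]
    - [0, 0, 0]
    - [0, 0, 0]
    - [0, 0, 0]
    - [0, 0, 0]
    - [0, 0, 0]
  slide:
    - [0, 0, -0.8]
    - [0, 0, -1.6]
    - [0, 0, -2.1]
    - [0, 0, -2.4]
    - [0, 0, -2.6]
    - [0, 0, -2.75]
    - [0, 0, -2.85]
    - [0, 0, -2.85]
  hand: [0, 0, 0, 0, 0, 0, 0, 0]

```text
clock: 6.1
tcp_pos: [0.4397, -0.3595, 0.0183]
orientation: [1.685, 2.652, 0.0]
contact_force: [0.7, 0.4, -1.4]
grip_width: 0.0225
gripper_force: 39.4
```

Call:
servo_tool:
  turn:
    - [0, 0, 0]
    - [0, 0, 0]
    - [0, 0, 0]
  slide:
    - [0, 0, -0.04]
    - [0, 0, -0.08]
    - [0, 0, -0.08]
  hand: [0, 0, 0]

```text
clock: 6.48
tcp_pos: [0.4398, -0.3596, 0.0162]
orientation: [1.685, 2.651, 0.0]
contact_force: [-0.5, 1.7, 3.2]
grip_width: 0.0227
gripper_force: 39.8
```

Call:
servo_tool:
  turn:
    - [0, 0, 0]
    - [0, 0, 0]
    - [0, 0, 0]
    - [0, 0, 0]
    - [0, 0, 0]
  slide:
    - [0, 0, 0]
    - [0, 0, 0]
    - [0, 0, 0]
    - [0, 0, 0]
    - [0, 0, 0]
  hand: [0.4, 0.7, 1, 1, 1]

```text
clock: 7.1
tcp_pos: [0.4397, -0.3595, 0.0159]
orientation: [1.685, 2.652, 0.0]
contact_force: [0.6, -0.2, 0.1]
grip_width: 0.0854
gripper_force: 0.0
```

Call:
servo_tool:
  turn:
    - [0, 0, 0]
    - [0, 0, 0]
    - [0, 0, 0]
    - [0, 0, 0]
    - [0, 0, 0]
    - [0, 0, 0]
    - [0, 0, 0]
    - [0, 0, 0]
  slide:
    - [0, 0, 1]
    - [0, 0, 2.5]
    - [0, 0, 4]
    - [0, 0, 6]
    - [0, 0, 7]
    - [0, 1.5, 7]
    - [0, 3, 7]
    - [0, 5, 7]
  hand: [1, 1, 1, 1, 1, 1, 1, 1]

```text
clock: 8.1
tcp_pos: [0.4395, -0.2089, 0.2261]
orientation: [1.687, 2.649, -0.0]
contact_force: [0.6, 0.3, 1.2]
grip_width: 0.0856
gripper_force: 0.0
```

Run:
```python
from h import *
p,d=r.grab_frame('top'); W=cloud('top',d)
m=(abs(W[...,0]-.44)<.08)&(abs(W[...,1]+.36)<.08)&(W[...,2]>.005)&(W[...,2]<.1)
q=W[m]; dsc=q[q[:,2]<.02]; k=q[q[:,2]>.03]
print(dsc.mean(0),dsc.min(0),dsc.max(0),len(dsc),k.mean(0),len(k))
A=np.c_[dsc[:,:2],np.ones(len(dsc))];print(np.linalg.lstsq(A,dsc[:,2],rcond=None)[0])
```

```text
[ 0.48036513 -0.31475717  0.00621916] [ 0.36492625 -0.34044635  0.00527044] [ 0.51769368 -0.28344479  0.00748108] 6 [nan nan nan] 0
[-0.00346234 -0.03506663 -0.00315512]<stdin>:5: RuntimeWarning: Mean of empty slice.
  ret = um.true_divide(
```

Call:
servo_tool:
  turn:
    - [0, 0, 1]
    - [0, 0, 2]
    - [0, 0, 3]
    - [0, 0, 4.1]
    - [0, 0, 4.1]
    - [0, 0, 4.1]
    - [0, 0, 4.1]
    - [0, 0, 4.1]
  slide:
    - [0.4, 1.9, 0]
    - [0.8, 3.8, 0]
    - [1.2, 5.7, 0]
    - [1.6, 7.6, 0]
    - [2.0, 9.5, 0]
    - [2.2, 11.4, 0]
    - [2.35, 13.3, 0]
    - [2.35, 13.3, 0]
  hand: [1, 1, 1, 1, 1, 1, 1, 1]

```text
clock: 9.15
tcp_pos: [0.5096, 0.195, 0.2255]
orientation: [-1.173, -2.913, -0.002]
contact_force: [0.1, -1.1, -0.0]
grip_width: 0.0854
gripper_force: 0.0
```

Run:
```python
from h import *
p,d=r.grab_frame('top'); W=cloud('top',d)
m=(abs(W[...,0]-.44)<.08)&(abs(W[...,1]+.36)<.08)&(W[...,2]>.005)&(W[...,2]<.1)
q=W[m]; dsc=q[q[:,2]<.02]; k=q[q[:,2]>.03]
print(dsc.mean(0),dsc.min(0),dsc.max(0),len(dsc),k.mean(0),len(k))
A=np.c_[dsc[:,:2],np.ones(len(dsc))];print(np.linalg.lstsq(A,dsc[:,2],rcond=None)[0])
# dish rim
m=(abs(W[...,0]-.495)<.08)&(abs(W[...,1]+.174)<.08)&(W[...,2]>.024)&(W[...,2]<.045)
q=W[m];q=q[np.hypot(q[:,0]-.495,q[:,1]+.174)<.07];print('rim',q.min(0),q.max(0),len(q), cv2.minEnclosingCircle((q[:,:2]*1000).astype(np.float32)))
P=W[(abs(W[...,0]-.55)<.1)&(abs(W[...,1]+.22)<.08)&(W[...,2]>.12)&(W[...,2]<.17)];print('cap',P.mean(0),len(P))
print(r.get_obs())
```

```text
[ 0.44053689 -0.35976024  0.0088445 ] [ 0.36508732 -0.43959069  0.00500679] [ 0.51762965 -0.28055178  0.01885308] 1286 [ 0.44054259 -0.35904352  0.0413753 ] 61
[0.00154328 0.00090634 0.00849069]
rim [ 0.43762535 -0.23398639  0.02415748] [ 0.55494355 -0.11561473  0.03913184] 195 ((494.90673828125, -174.73687744140625), 60.45246505737305)
cap [ 0.59294641 -0.25523351  0.14695812] 94
{'clock': 9.2, 'joints': array([-0.7383906 ,  0.27374342,  0.32001011,  1.89242299, -0.10188083,
        0.99165602,  0.42741249]), 'qvel': array([ 0.03650938, -0.02155802,  0.05351777,  0.03186987,  0.01251646,
        0.00391624,  0.00699557]), 'tau': array([ -2.35594444, -41.41632557,   1.42003398, -27.03377366,
        -0.28752959,  -0.1020605 ,  -0.12735321]), 'tcp_pos': array([0.50987172, 0.19148985, 0.22550921]), 'orientation': array([-1.17937560e+00, -2.91132419e+00,  5.80015838e-04]), 'contact_force': array([ 0.5663631 , -0.4121423 , -0.18413797]), 'moment': array([-0.05401933,  0.01415316, -0.06075488]), 'gripper_force': 0.0, 'grip_width': 0.08522598771390767}
```

Call:
servo_tool:
  turn:
    - [0, 0, 0]
    - [0, 0, 0]
    - [0, 0, 0]
    - [0, 0, 0]
    - [0, 0, 0]
    - [0, 0, 0]
    - [0, 0, 0]
    - [0, 0, 0]
  slide:
    - [0, 0, -1]
    - [0, 0, -2.2]
    - [0, 0, -3.2]
    - [0, 0, -4]
    - [0, 0, -4.6]
    - [0, 0, -5]
    - [0, 0, -5]
    - [0, 0, -5]
  hand: [1, 1, 1, 1, 1, 1, 1, 1]

```text
clock: 10.2
tcp_pos: [0.5108, 0.1896, 0.0766]
orientation: [1.186, 2.908, 0.001]
contact_force: [-0.5, -0.1, 0.3]
grip_width: 0.0854
gripper_force: 0.0
```

Call:
servo_tool:
  turn:
    - [0, 0, 0]
    - [0, 0, 0]
    - [0, 0, 0]
    - [0, 0, 0]
    - [0, 0, 0]
    - [0, 0, 0]
    - [0, 0, 0]
    - [0, 0, 0]
  slide:
    - [0, 0, 0]
    - [0, 0, 0]
    - [0, 0, 0]
    - [0, 0, 0]
    - [0, 0, 0]
    - [0, 0, 0]
    - [0, 0, 0]
    - [0, 0, 0]
  hand: [0.4, 0.3, 0, 0, 0, 0, 0, 0]
  squeeze: 90

```text
clock: 11.2
tcp_pos: [0.5103, 0.1896, 0.0761]
orientation: [1.186, 2.909, 0.0]
contact_force: [-1.5, -0.1, 3.2]
grip_width: 0.0129
gripper_force: 87.6
```

Call:
servo_tool:
  turn:
    - [0, 0, 0]
    - [0, 0, 0]
    - [0, 0, 0]
    - [0, 0, 0]
    - [0, 0, 0]
    - [0, 0, 0]
    - [0, 0, 0]
    - [0, 0, 0]
  slide:
    - [0, 0, 0.3]
    - [0, 0, 0.8]
    - [0, 0, 1.4]
    - [0, 0, 2]
    - [0, 0, 2.6]
    - [0, 0, 3.2]
    - [0, 0, 3.7]
    - [0, 0, 4]
  hand: [0, 0, 0, 0, 0, 0, 0, 0]

```text
clock: 12.2
tcp_pos: [0.5105, 0.1896, 0.1973]
orientation: [1.186, 2.908, 0.002]
contact_force: [1.0, -1.1, -3.3]
grip_width: 0.0132
gripper_force: 87.8
```

Call:
servo_tool:
  turn:
    - [0, 0, 0]
    - [0, 0, -0.3]
    - [0, 0, -0.8]
    - [0, 0, -1.2]
    - [0, 0, -1.6]
    - [0, 0, -2]
    - [0, 0, -2]
    - [0, 0, -2]
  slide:
    - [0.05, -0.3, 0]
    - [0.15, -0.9, 0]
    - [0.3, -1.7, 0]
    - [0.4, -2.6, 0]
    - [0.55, -3.5, 0]
    - [0.7, -4.4, 0]
    - [0.8, -5.3, 0]
    - [0.95, -6.2, 0]
  hand: [0, 0, 0, 0, 0, 0, 0, 0]

```text
clock: 13.2
tcp_pos: [0.5388, 0.0014, 0.1959]
orientation: [1.437, 2.793, 0.0]
contact_force: [0.3, -0.9, -2.7]
grip_width: 0.013
gripper_force: 87.8
```

Call:
servo_tool:
  turn:
    - [0, 0, -0.4]
    - [0, 0, -0.8]
    - [0, 0, -1.2]
    - [0, 0, -1.6]
    - [0, 0, -2.1]
    - [0, 0, -2.1]
    - [0, 0, -2.1]
    - [0, 0, -2.1]
  slide:
    - [0.15, -0.9, 0]
    - [0.3, -1.8, 0]
    - [0.4, -2.7, 0]
    - [0.55, -3.5, 0]
    - [0.65, -4.1, 0]
    - [0.75, -4.6, 0]
    - [0.8, -4.9, 0]
    - [0.8, -4.9, 0]
  hand: [0, 0, 0, 0, 0, 0, 0, 0]

```text
clock: 14.2
tcp_pos: [0.5627, -0.1439, 0.1958]
orientation: [-1.685, -2.651, 0.0]
contact_force: [0.2, -0.3, -2.7]
grip_width: 0.0124
gripper_force: 87.8
```

Run:
```python
from h import *
o=r.get_obs();print(o)
p,d=r.grab_frame('scene');cv2.imwrite('pics/s1.png',cv2.resize(p[100:292,120:376,::-1],(800,600),interpolation=2))
```

```text
{'clock': 14.2, 'joints': array([-0.24955208,  0.38973439,  0.50583085,  1.84932565, -0.22667874,
        0.95971969,  0.79408206]), 'qvel': array([-0.01797774, -0.0052923 , -0.01475854,  0.00938747, -0.00109002,
        0.00267515, -0.0172826 ]), 'tau': array([ 6.23118505e-01, -4.72528303e+01,  7.10060254e+00, -2.62696213e+01,
        4.93700453e-02, -3.85827350e-02,  1.07456243e-01]), 'tcp_pos': array([ 0.56273692, -0.14385221,  0.19583961]), 'orientation': array([-1.68496064e+00, -2.65134039e+00,  1.21966792e-04]), 'contact_force': array([ 0.21075138, -0.29839441, -2.66090371]), 'moment': array([-0.01782019, -0.013687  ,  0.0786243 ]), 'gripper_force': 87.78775334358215, 'grip_width': 0.01243853237370221}
```

View pics/s1.png

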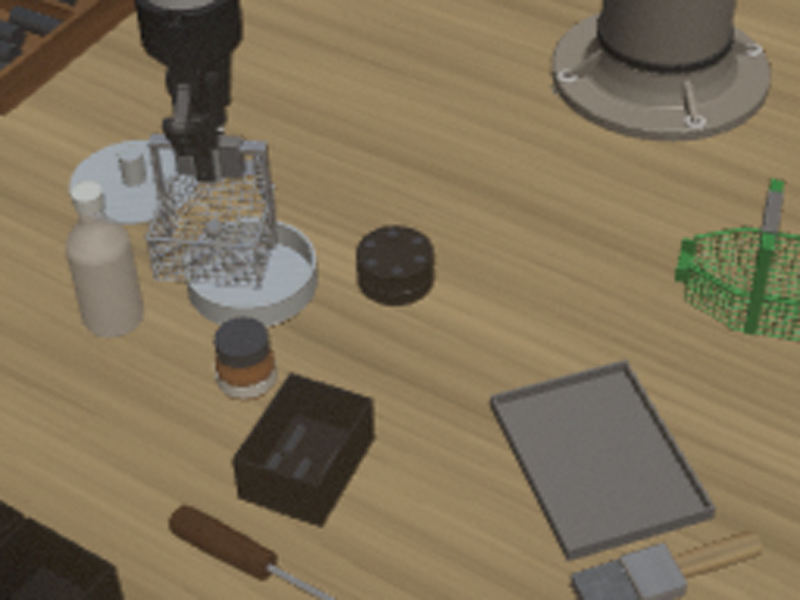

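The basket hangs level over the dish's near side at (210,210), with the dish at (252,275) and the bottle clear at (103,265). I'll lower it and tip it to 20°, which is still below the roll-out angle.

Call:
servo_tool:
  turn:
    - [0, 0, 0]
    - [0, 0, 0]
    - [0.2, -0.45, 0]
    - [0.4, -0.9, 0]
    - [0.85, -1.8, 0]
    - [1.25, -2.7, 0]
    - [1.7, -3.6, 0]
    - [1.7, -3.6, 0]
  slide:
    - [0, 0, -0.4]
    - [0, 0, -0.8]
    - [0, 0, -1.1]
    - [0, 0, -1.2]
    - [-0.03, -0.02, -1.17]
    - [-0.05, -0.02, -1.2]
    - [-0.06, -0.03, -1.24]
    - [-0.06, -0.03, -1.24]
  hand: [0, 0, 0, 0, 0, 0, 0, 0]

```text
clock: 15.25
tcp_pos: [0.5586, -0.1453, 0.1573]
orientation: [1.574, 2.469, 0.432]
contact_force: [-0.6, 0.9, -2.3]
grip_width: 0.013
gripper_force: 88.2
```

```bash
cat > sp.py <<'E'
from h import *
from scipy.spatial.transform import Rotation as Ro
o=r.get_obs();R=Ro.from_rotvec(o['orientation']).as_matrix()
# basket axes: z_b=-tool z; x_b=±tool y pointing ~205-225deg
z=-R[:,2]; x=R[:,1]*np.sign(R[:,1]@[-.9,-.4,0]); y=np.cross(z,x)
s=o['tcp_pos']+x*.074-z*.044
print('t',o['clock'],'tilt',np.degrees(np.arccos(x[2]))-90,'spout',s.round(4),'d',((s-[.495,-.1745,0])[:2]*1000).round(),'yaxis',y.round(3),'j',o['joints'].round(2),o['tcp_pos'].round(4),'F',o['contact_force'].round(1))
E
python3 sp.py
python3 - <<'E'
from h import *
p,d=r.grab_frame('scene');cv2.imwrite('pics/s2.png',cv2.resize(p[120:216,120:248,::-1],(800,600),interpolation=2))
E
```

```text
t 15.25 tilt 19.749514196298477 spout [ 0.5088 -0.1682  0.0909] d [14.  6.] yaxis [ 0.422 -0.906 -0.003] j [ 0.02  0.31  0.31  2.08 -0.61  0.59  1.22] [ 0.5586 -0.1453  0.1573] F [-0.6  0.9 -2.3]
```

View pics/s2.png

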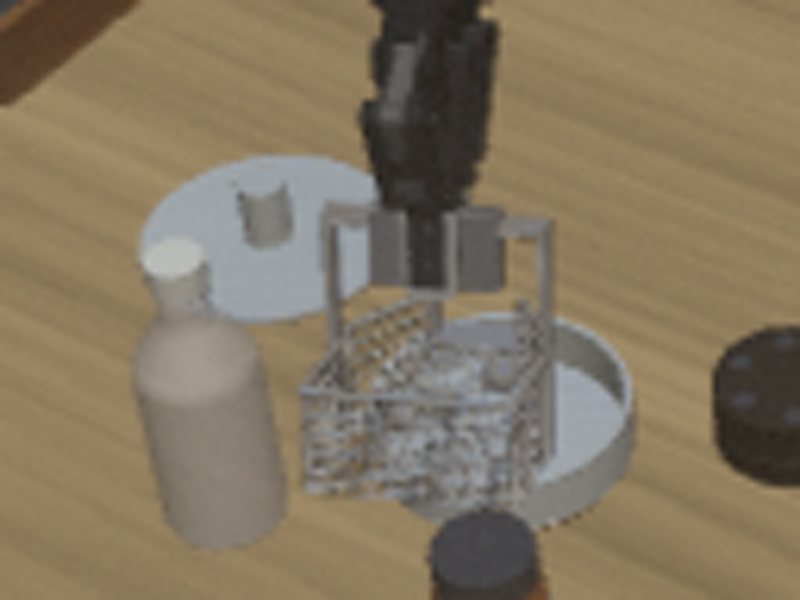

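The basket is tipped about 20° with its spout inside the dish circle, and the bottle stays clear. I'll carry on slowly.

Call:
servo_tool:
  turn:
    - [0.2, -0.45, 0]
    - [0.4, -0.9, 0]
    - [0.65, -1.35, 0]
    - [0.85, -1.8, 0]
    - [0.85, -1.8, 0]
    - [0.85, -1.8, 0]
  slide:
    - [-0.05, -0.03, -0.14]
    - [-0.12, -0.06, -0.28]
    - [-0.18, -0.09, -0.4]
    - [-0.26, -0.12, -0.52]
    - [-0.26, -0.12, -0.52]
    - [-0.26, -0.12, -0.52]
  hand: [0, 0, 0, 0, 0, 0]

```text
clock: 16.05
tcp_pos: [0.554, -0.1475, 0.1433]
orientation: [1.498, 2.361, 0.63]
contact_force: [0.6, 0.6, -2.0]
grip_width: 0.0127
gripper_force: 88.3
```

```bash
python3 sp.py
```

```text
t 16.05 tilt 29.825052037831398 spout [ 0.5157 -0.1655  0.0684] d [21.  9.] yaxis [ 0.426 -0.905 -0.001] j [ 0.27  0.32  0.1   2.17 -1.    0.47  1.67] [ 0.554  -0.1475  0.1433] F [ 0.6  0.6 -2. ]
```

Call:
servo_tool:
  turn:
    - [0.2, -0.45, 0]
    - [0.4, -0.9, 0]
    - [0.65, -1.35, 0]
    - [0.85, -1.8, 0]
    - [0.85, -1.8, 0]
    - [0.85, -1.8, 0]
    - [0.85, -1.8, 0]
  slide:
    - [-0.1, -0.05, -0.06]
    - [-0.2, -0.1, -0.12]
    - [-0.3, -0.15, -0.17]
    - [-0.4, -0.19, -0.22]
    - [-0.4, -0.19, -0.22]
    - [-0.4, -0.19, -0.22]
    - [-0.4, -0.19, -0.22]
  hand: [0, 0, 0, 0, 0, 0, 0]

```text
clock: 16.92
tcp_pos: [0.5418, -0.1537, 0.1369]
orientation: [1.422, 2.241, 0.812]
contact_force: [0.0, -0.4, -2.2]
grip_width: 0.0128
gripper_force: 88.5
```

```bash
python3 sp.py
python3 - <<'E'
from h import *
p,d=r.grab_frame('scene');cv2.imwrite('pics/s3.png',cv2.resize(p[120:216,120:248,::-1],(800,600),interpolation=2))
E
```

```text
t 16.925 tilt 39.81363627854677 spout [ 0.5159 -0.1658  0.0557] d [21.  9.] yaxis [ 0.426 -0.905 -0.001] j [ 0.78  0.37 -0.38  2.24 -1.36  0.4   2.15] [ 0.5418 -0.1537  0.1369] F [ 0.  -0.4 -2.2]
```

View pics/s3.png

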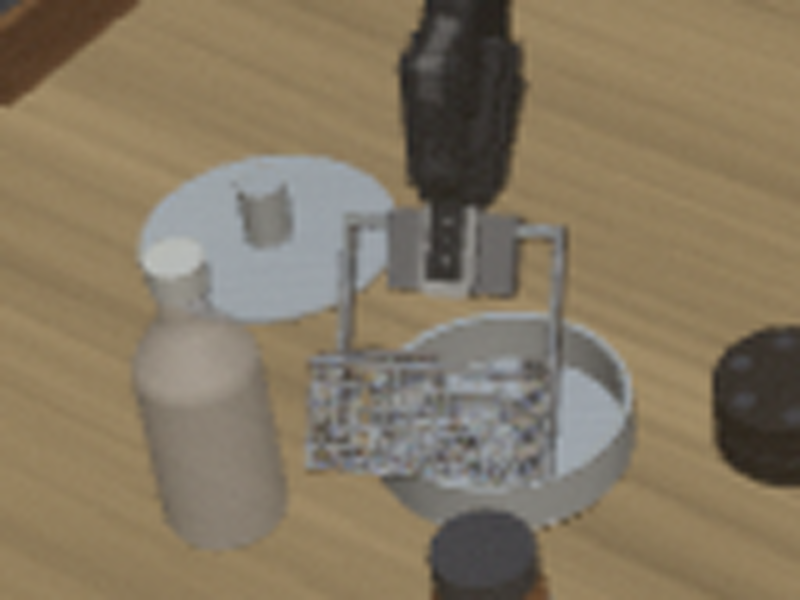

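The tilt is at 40° with the spout inside the dish, and the basket walls hide the balls. I'll hold there and check the weight and the top view.

Call:
servo_tool:
  turn:
    - [0, 0, 0]
    - [0, 0, 0]
    - [0, 0, 0]
    - [0, 0, 0]
    - [0, 0, 0]
    - [0, 0, 0]
    - [0, 0, 0]
    - [0, 0, 0]
  slide:
    - [0, 0, 0]
    - [0, 0, 0]
    - [0, 0, 0]
    - [0, 0, 0]
    - [0, 0, 0]
    - [0, 0, 0]
    - [0, 0, 0]
    - [0, 0, 0]
  hand: [0, 0, 0, 0, 0, 0, 0, 0]

```text
clock: 17.98
tcp_pos: [0.5411, -0.1537, 0.1365]
orientation: [1.423, 2.24, 0.813]
contact_force: [0.7, -0.1, -1.7]
grip_width: 0.0131
gripper_force: 88.5
```

```bash
python3 sp.py
python3 - <<'E'
from h import *
p,d=r.grab_frame('scene');q,e=r.grab_frame('top')
a=cv2.resize(p[140:212,168:224,::-1],(400,514),interpolation=2);b=cv2.resize(q[163:235,290:346,::-1],(400,514),interpolation=2)
cv2.imwrite('pics/s4.png',np.hstack([a,b]))
for i in range(4): r.grab_frame('top');print(r.get_obs()['contact_force'])
E
```

```text
t 17.975 tilt 39.81162456122496 spout [ 0.5151 -0.1658  0.0553] d [20.  9.] yaxis [ 0.425 -0.905 -0.002] j [ 0.79  0.37 -0.38  2.24 -1.36  0.4   2.15] [ 0.5411 -0.1537  0.1365] F [ 0.7 -0.1 -1.7]
[-0.30935703 -0.11721846 -2.56796405]
[-0.1814677  -0.0343001  -2.47260262]
[-0.21758679 -0.3246452  -2.94877169]
[-1.2494123  -0.15589701 -2.14693293]
```

View pics/s4.png

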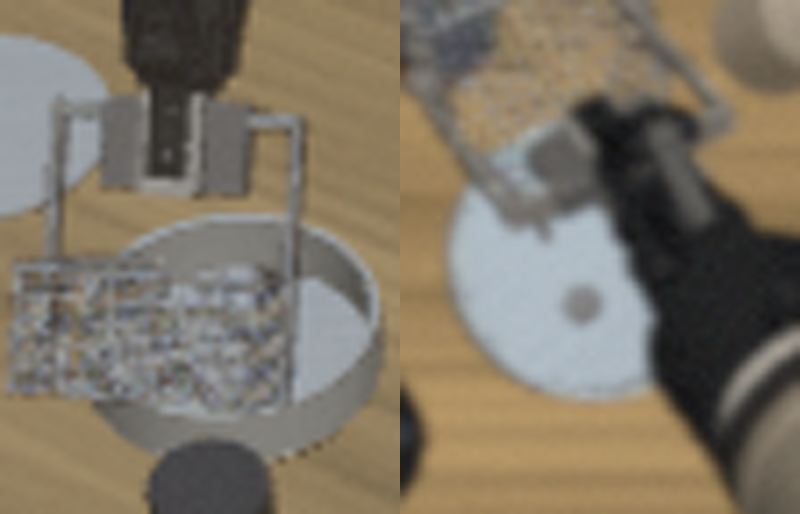

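One ball is visible in the dish (right panel, 580,303). I'll tip a little further and hold.

Call:
servo_tool:
  turn:
    - [0.2, -0.45, 0]
    - [0.4, -0.9, 0]
    - [0.5, -1.1, 0]
    - [0.5, -1.1, 0]
    - [0.5, -1.1, 0]
    - [0.5, -1.1, 0]
    - [0.5, -1.1, 0]
    - [0.5, -1.1, 0]
  slide:
    - [-0.1, -0.05, -0.02]
    - [-0.2, -0.1, -0.03]
    - [-0.25, -0.12, -0.03]
    - [-0.25, -0.12, -0.03]
    - [-0.25, -0.12, -0.03]
    - [-0.25, -0.12, -0.03]
    - [-0.25, -0.12, -0.03]
    - [-0.25, -0.12, -0.03]
  hand: [0, 0, 0, 0, 0, 0, 0, 0]

```text
clock: 19.27
tcp_pos: [0.5338, -0.1569, 0.1357]
orientation: [1.372, 2.164, 0.915]
contact_force: [0.1, 0.1, -1.6]
grip_width: 0.0129
gripper_force: 88.4
```

```bash
python3 sp.py
python3 - <<'E'
from h import *
p,d=r.grab_frame('scene');q,e=r.grab_frame('top')
a=cv2.resize(p[140:212,168:224,::-1],(400,514),interpolation=2);b=cv2.resize(q[163:235,290:346,::-1],(400,514),interpolation=2)
cv2.imwrite('pics/s5.png',np.hstack([a,b]))
E
```

```text
t 19.275 tilt 45.83156219703736 spout [ 0.5157 -0.1655  0.052 ] d [21.  9.] yaxis [ 0.426 -0.905  0.001] j [ 1.31  0.56 -0.94  2.26 -1.35  0.21  2.3 ] [ 0.5338 -0.1569  0.1357] F [ 0.1  0.1 -1.6]
```

View pics/s5.png

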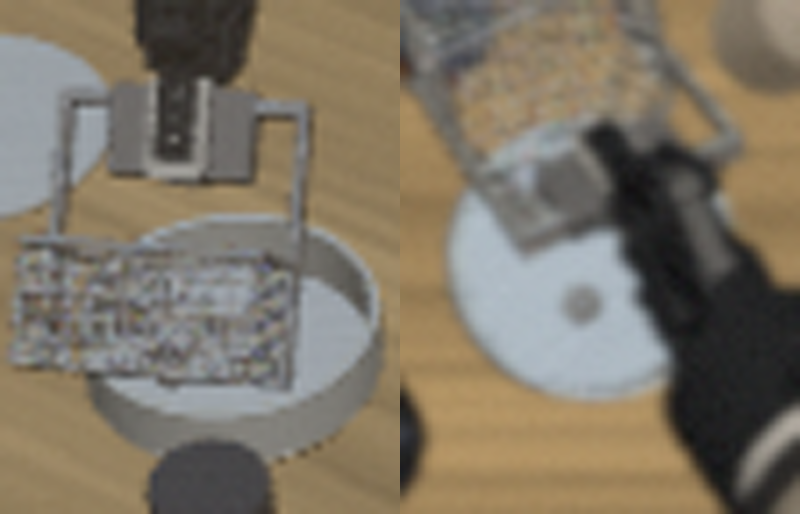

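The ball in the dish is still there, and any others would be hidden by the plate and arm. I'll tip back, lift and look.

Call:
servo_tool:
  turn:
    - [-0.3, 0.6, 0]
    - [-0.5, 1.1, 0]
    - [-0.8, 1.7, 0]
    - [-1.1, 2.3, 0]
    - [-1.4, 2.9, 0]
    - [-1.7, 3.5, 0]
    - [-2.0, 4.1, 0]
    - [-2.2, 4.7, 0]
  slide:
    - [0.1, 0.05, 0.03]
    - [0.25, 0.12, 0.05]
    - [0.4, 0.19, 0.11]
    - [0.5, 0.24, 0.18]
    - [0.6, 0.28, 0.3]
    - [0.7, 0.33, 0.45]
    - [0.8, 0.37, 0.6]
    - [0.89, 0.41, 0.77]
  hand: [0, 0, 0, 0, 0, 0, 0, 0]

```text
clock: 20.38
tcp_pos: [0.56, -0.1439, 0.1587]
orientation: [1.568, 2.472, 0.432]
contact_force: [0.9, 0.2, -1.8]
grip_width: 0.013
gripper_force: 88.5
```

Call:
servo_tool:
  turn:
    - [0, 0, 0]
    - [-0.2, 0.45, 0]
    - [-0.6, 1.3, 0]
    - [-1.0, 2.2, 0]
    - [-1.4, 3.0, 0]
    - [-1.7, 3.6, 0]
    - [-1.7, 3.6, 0]
    - [-1.7, 3.6, 0]
  slide:
    - [0, 0, 0]
    - [0, 0, 0.2]
    - [0, 0, 0.5]
    - [0, 0.2, 1]
    - [0, 0.6, 1.4]
    - [0, 1.2, 1.4]
    - [0, 1.8, 1.4]
    - [0, 2.4, 1.4]
  hand: [0, 0, 0, 0, 0, 0, 0, 0]

```text
clock: 21.38
tcp_pos: [0.5593, -0.0723, 0.1999]
orientation: [-1.684, -2.65, -0.002]
contact_force: [0.2, -0.9, -2.1]
grip_width: 0.0131
gripper_force: 88.6
```

```bash
python3 sp.py
python3 - <<'E'
from h import *
q,e=r.grab_frame('top')
f,cx,cy,R,t=cal('top');c=R@np.array([.495,-.1745,.01])+t;u,v=int(f*c[0]/c[2]+cx),int(f*c[1]/c[2]+cy);print(u,v)
p,_=r.grab_frame('scene')
a=cv2.resize(p[130:205,165:245,::-1],(400,375),interpolation=2)
b=cv2.resize(q[v-37:v+38,u-40:u+40,::-1],(400,375),interpolation=2)
cv2.imwrite('pics/s6.png',np.hstack([a,b]))
E
```

```text
t 21.375 tilt -0.0021619789744562468 spout [ 0.4922 -0.1037  0.1559] d [-3. 71.] yaxis [ 0.425 -0.905 -0.002] j [-0.05  0.33  0.09  1.86 -0.04  0.95  0.49] [ 0.5593 -0.0723  0.1999] F [ 0.2 -0.9 -2.1]
315 199
```

View pics/s6.png

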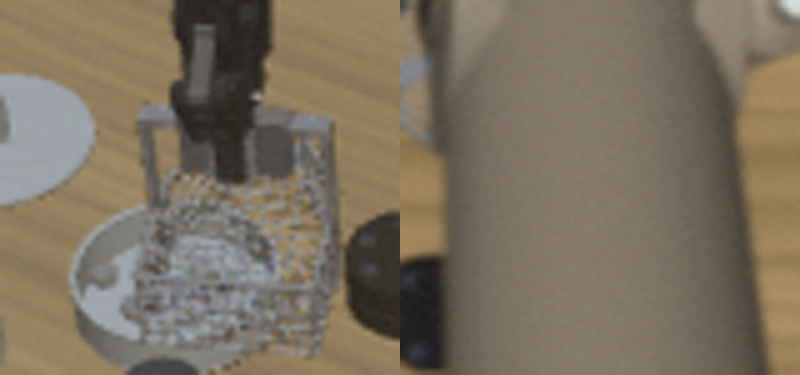

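Two balls show in the dish, at (103,273) and (130,310); the arm may be hiding the third. I'll move on above the tray and check again from there.

Call:
servo_tool:
  turn:
    - [0, 0, 0.3]
    - [0, 0, 0.8]
    - [0, 0, 1.4]
    - [0, 0, 2]
    - [0, 0, 2.6]
    - [0, 0, 3.2]
    - [0, 0, 3.8]
    - [0, 0, 4.1]
  slide:
    - [-0.1, 1, 0]
    - [-0.3, 2.2, 0]
    - [-0.5, 3.4, 0]
    - [-0.7, 4.6, 0]
    - [-1, 5.8, 0]
    - [-1.2, 7, 0]
    - [-1.4, 8, 0]
    - [-1.6, 8.7, 0]
  hand: [0, 0, 0, 0, 0, 0, 0, 0]

```text
clock: 22.48
tcp_pos: [0.512, 0.189, 0.2007]
orientation: [-1.183, -2.91, -0.001]
contact_force: [0.4, -1.0, -2.6]
grip_width: 0.013
gripper_force: 88.6
```

```bash
python3 sp.py
python3 - <<'E'
from h import *
q,e=r.grab_frame('top'); p,d=r.grab_frame('scene'); np.savez('l.npz',q=q,e=e,p=p,d=d)
f,cx,cy,R,t=cal('top');c=R@np.array([.495,-.1745,.01])+t;u,v=int(f*c[0]/c[2]+cx),int(f*c[1]/c[2]+cy)
a=cv2.resize(p[125:225,270:370,::-1],(400,400),interpolation=2)
b=cv2.resize(q[v-40:v+40,u-40:u+40,::-1],(400,400),interpolation=2)
cv2.imwrite('pics/s7.png',np.hstack([a,b]))
# tray from first top picture: grey pixels on its outline (low saturation, bystander-free region)
z=np.load('top0.npz');W=cloud('top',z['d'])
for nm,im,Wc in(('top',z['p'],W),('scene',p,cloud('scene',d)),('scene0',np.load('scene0.npz')['p'],cloud('scene',np.load('scene0.npz')['d']))):
    hs=cv2.cvtColor(im,cv2.COLOR_RGB2HSV)
    m=(np.hypot(Wc[...,0]-.513,Wc[...,1]-.19)<.13)&(Wc[...,2]>-.005)&(Wc[...,2]<.022)&(hs[...,1]<50)
    n,l,s,_=cv2.connectedComponentsWithStats(m.astype(np.uint8)); k=1+np.argmax(s[1:,4])
    print(nm,s[k,4],cv2.minAreaRect((Wc[l==k][:,:2]*1000).astype(np.float32)))
E
```

```text
t 22.475 tilt 0.016233607740815614 spout [0.4604 0.136  0.1567] d [-35. 310.] yaxis [ 0.716 -0.698 -0.   ] j [-0.39  0.3  -0.1   1.89  0.03  0.95  0.3 ] [0.512  0.189  0.2007] F [ 0.4 -1.  -2.6]
top 1014 ((512.8854370117188, 190.33859252929688), (168.26611328125, 123.43678283691406), 51.34960174560547)
scene 2448 ((514.929443359375, 189.7313690185547), (175.48333740234375, 127.6914291381836), 51.23358154296875)
scene0 1415 ((511.8245849609375, 186.05015563964844), (183.72412109375, 127.34845733642578), 51.326576232910156)
```

View pics/s7.png

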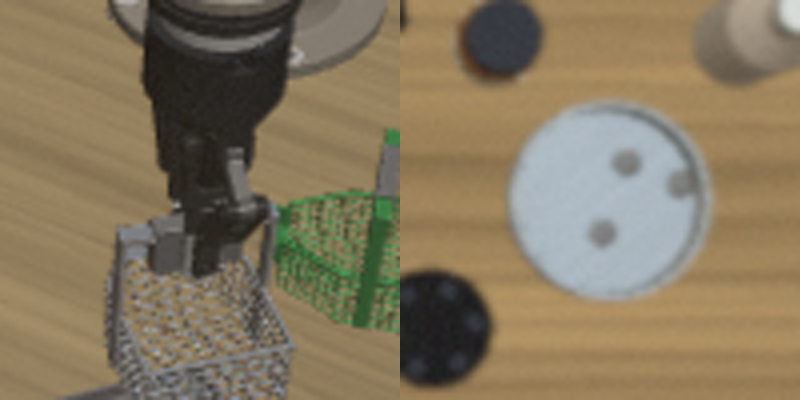

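All three balls are in the dish, at (626,163), (680,183) and (602,233) in the right panel. The tray is centred at (0.513, 0.190) at 51.3°. I'll lower the basket into it, aligned with the tray.

Call:
servo_tool:
  turn:
    - [0, 0, 0.5]
    - [0, 0, 1]
    - [0, 0, 1]
    - [0, 0, 1]
    - [0, 0, 1]
    - [0, 0, 1]
    - [0, 0, 1]
    - [0, 0, 1]
  slide:
    - [0.1, 0.1, 0]
    - [0.13, 0.17, -0.6]
    - [0.13, 0.17, -1.4]
    - [0.13, 0.17, -2.2]
    - [0.13, 0.17, -2.9]
    - [0.13, 0.17, -3.4]
    - [0.13, 0.17, -3.8]
    - [0.13, 0.17, -4]
  hand: [0, 0, 0, 0, 0, 0, 0, 0]

```text
clock: 23.58
tcp_pos: [0.5161, 0.1928, 0.08]
orientation: [-1.058, -2.958, 0.001]
contact_force: [-0.6, 0.3, -3.1]
grip_width: 0.0131
gripper_force: 88.5
```

Call:
servo_tool:
  turn:
    - [0, 0, 0]
    - [0, 0, 0]
    - [0, 0, 0]
    - [0, 0, 0]
  slide:
    - [0, 0, -0.05]
    - [0, 0, -0.1]
    - [0, 0, -0.13]
    - [0, 0, -0.13]
  hand: [0, 0, 0, 0]

```text
clock: 24.08
tcp_pos: [0.5164, 0.1932, 0.077]
orientation: [1.057, 2.958, 0.001]
contact_force: [-0.9, -0.0, -2.8]
grip_width: 0.0129
gripper_force: 88.5
```

Call:
servo_tool:
  turn:
    - [0, 0, 0]
    - [0, 0, 0]
    - [0, 0, 0]
    - [0, 0, 0]
  slide:
    - [0, 0, -0.02]
    - [0, 0, -0.04]
    - [0, 0, -0.05]
    - [0, 0, -0.05]
  hand: [0, 0, 0, 0]

```text
clock: 24.58
tcp_pos: [0.5165, 0.1933, 0.076]
orientation: [1.057, 2.958, 0.001]
contact_force: [-1.7, 0.2, 5.7]
grip_width: 0.0129
gripper_force: 89.9
```

Contact with the tray floor shows in the force reading. I'll release, then retreat straight up.

Call:
servo_tool:
  turn:
    - [0, 0, 0]
    - [0, 0, 0]
    - [0, 0, 0]
    - [0, 0, 0]
    - [0, 0, 0]
    - [0, 0, 0]
    - [0, 0, 0]
  slide:
    - [0, 0, 0]
    - [0, 0, 0]
    - [0, 0, 0]
    - [0, 0, 0]
    - [0, 0, 0]
    - [0, 0, 0]
    - [0, 0, 0]
  hand: [0.3, 0.6, 1, 1, 1, 1, 1]

```text
clock: 25.45
tcp_pos: [0.5162, 0.1931, 0.0753]
orientation: [-1.057, -2.958, -0.0]
contact_force: [-0.0, -0.5, -0.6]
grip_width: 0.0856
gripper_force: 0.0
```

Call:
servo_tool:
  turn:
    - [0, 0, 0]
    - [0, 0, 0]
    - [0, 0, 0]
    - [0, 0, 0]
    - [0, 0, 0]
    - [0, 0, 0]
    - [0, 0, 0]
    - [0, 0, 0]
  slide:
    - [0, 0, 0.4]
    - [0, 0, 1]
    - [0, 0, 2]
    - [0, 0, 3]
    - [0, 0, 4]
    - [0, 0, 5]
    - [0, 0, 5]
    - [0, 0, 5]
  hand: [1, 1, 1, 1, 1, 1, 1, 1]

```text
clock: 26.45
tcp_pos: [0.516, 0.193, 0.2256]
orientation: [1.057, 2.958, 0.0]
contact_force: [0.1, -0.8, -0.1]
grip_width: 0.0856
gripper_force: 0.0
```

Call:
servo_tool:
  turn:
    - [0, 0, 0]
    - [0, 0, 0]
    - [0, 0, 0]
    - [0, 0, 0]
    - [0, 0, 0]
    - [0, 0, 0]
    - [0, 0, 0]
    - [0, 0, 0]
  slide:
    - [0, 1, 0]
    - [-0.5, 2.5, 0]
    - [-1, 4, 0]
    - [-1.5, 5.5, 0]
    - [-2, 7, 0]
    - [-2.5, 8, 0]
    - [-2.5, 8, 0]
    - [-2.5, 8, 0]
  hand: [1, 1, 1, 1, 1, 1, 1, 1]

```text
clock: 27.45
tcp_pos: [0.4414, 0.4319, 0.2244]
orientation: [-1.058, -2.958, 0.003]
contact_force: [0.4, -1.0, 1.4]
grip_width: 0.0853
gripper_force: 0.0
```

Run:
```python
from h import *
q,e=r.grab_frame('top'); W=cloud('top',e)
near=np.hypot(W[...,0]-.513,W[...,1]-.19)<.09
P=W[near&(W[...,2]>.095)&(W[...,2]<.14)];print('plate',len(P),P.mean(0),cv2.minAreaRect((P[:,:2]*1000).astype(np.float32)))
print('plate z plane',np.linalg.lstsq(np.c_[P[:,:2]-P[:,:2].mean(0),np.ones(len(P))],P[:,2],rcond=None)[0])
z=np.load('top0.npz'); W0=cloud('top',z['d'])
for n,c,lo,hi in(('bottle',(.593,-.255),.12,.17),('jar',(.592,-.107),.045,.07),('block',(.418,-.066),.028,.045),('bin',(.645,-.007),.04,.06),('brush',(.6,.26),.006,.03),('cover',(.44,-.36),.035,.05)):
    f=lambda W:W[(np.hypot(W[...,0]-c[0],W[...,1]-c[1])<.065)&(W[...,2]>lo)&(W[...,2]<hi)].mean(0)
    print(n,f(W).round(3),f(W0).round(3))
print(r.get_obs()['contact_force'])
```

```text
plate 172 [0.5160289  0.19285771 0.10993126] ((516.5559692382812, 193.20925903320312), (14.01351547241211, 91.4625473022461), 50.83218765258789)
plate z plane [0.17780488 0.21410794 0.10993126]
bottle [ 0.593 -0.255  0.146] [ 0.593 -0.255  0.147]
jar [ 0.592 -0.105  0.056] [ 0.592 -0.105  0.056]
block [ 0.418 -0.067  0.036] [ 0.418 -0.067  0.036]
bin [ 0.645 -0.008  0.049] [ 0.646 -0.007  0.05 ]
brush [0.6   0.264 0.017] [0.599 0.264 0.017]
cover [ 0.44  -0.36   0.042] [nan nan nan]
[-0.34958317 -0.41464981  0.39262613]<stdin>:8: RuntimeWarning: Mean of empty slice.
  ret = um.true_divide(
```

```bash
python3 -c "from bench import r; print(r.hand_in())"
```

```text
the job is handed in; nothing more can be done
None
```

I've handed the job in, and no verdict came back: my last camera checks put the three balls in the dish, the empty basket in its tray and the cover flat on the bench; the bottle, jar, block, bin and brush hadn't moved, but I didn't re-measure the screwdriver.

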